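# Refit and zero the reader head of a cut-length gauge

## Robot

A 7-joint arm with a two-finger parallel gripper is mounted at the origin on a cart in front of the work surface, level with it; the furniture and walls round the work are solid. World frame = base frame: x ahead of the robot, y to its left, z up, the work surface at z = 0. Lengths are in m, angles in rad, forces in N, time in s.
With the tool pointing down it reaches from about 0.425 to 0.95 m from the base axis. Payload 4.7 kg.
Tool frame: the origin (TCP) lies at the very end of the fingers, on their centre line; the grasp point (between the pads) lies 19 mm behind it; z points along the fingers, y is the line along which they close (so a half turn about z gives the same grasp; the last joint's range is limited). The gripper opens to 87 mm and grips with 3 to 60 N. Pads are 19 mm wide; open, the fingers measure 117 mm over their backs; the gripper's body (75 mm by 190 mm) begins 51 mm behind the grasp point.
Start: joints at [1.161, 0.469, -0.049, 1.532, 0.024, 1.141, -0.082], TCP at [0.251, -0.627, 0.223] pointing down, gripper open.
Joint ranges: [-2.59, 2.59], [-0.33, 1.99], [-1.39, 1.29], [0.1, 2.45], [-1.04, 4.18], [0.21, 1.99], [-2.66, 2.66]. Speed limits (rad/s): [2.57, 2.57, 3.14, 3.14, 3.14, 3.14, 3.14].

## Interface

Orientations are given as a unit quaternion [x, y, z, w].
In Python, from plant import r, read_camera, get_state gives the robot as it stands (r), with the cameras as plain functions and the readings as plain functions.
- The arm moves only by the shell command python3 steer.py FILE [OPENING] [FORCE], which reads ROWS from the file FILE. ROWS is a JSON list of rows, 1 to 8 of them, each an object with the fields sx, sy, sz (the shift in m), spin (a turn about the tool's z in rad); a field left out counts as zero; each row is the pose to reach, as a shift and turn from the pose commanded when the command began, along the tool's axes at that moment; what a row does not reach only later rows make up. A row lasts 1/10 s, in which the tool goes at most 0.05 m and 0.15 rad, less where a joint would pass 70% of its speed; a pose out of reach is approached as far as the arm can. OPENING is the opening from 0.0 (shut) to 1.0 (fully open), set as the command begins (- or left out keeps the last). The fingers move at their own pace and stop on an object; FORCE is the grip in N (left out, the last holds). Time passes only in rows, so rows that do not move let the fingers close. It prints the time, the measured TCP pose, the force, the opening and the grip force at its end. Input that does not fit is refused with a message, and nothing moves.
- get_state(): the state, without advancing time (a new reading comes with each control period).
- read_camera(name): name is "scene" or "side" or "wrist"; returns a dict with "pixels" (420x560x3 uint8, red, green, blue), "mtx" (3x3 intrinsics, pixels), "distortion" ([k1, k2, p1, p2, k3] as OpenCV has them; the pictures are not rectified), "origin" and "rotation" of the camera in the world. Camera axes: x right, y down, z forward; pixel columns grow to the right and rows downward; lengths in m; the calibration is good to about 2 mm. A picture is of the moment at which its call begins. There is no depth.
- r.hand_in(): hands the job in; it is judged then, once.
The state is a dict: "clock": time; "joint_pos": joint angles; "qvel": joint speeds; "joint_torque": joint torques, N m; "ee_pos": TCP position; "eef_rot": TCP orientation; "wrist_force": force on the tool from outside, world axes, zero at the start; "torque": the same for the moment, N m; "gripper_width": opening from 0.0 (shut) to 1.0 (fully open); "grasp_force": force on a finger pad.
Only numpy, scipy, OpenCV 4.12 (cv2) and the standard library are available. Lean on these libraries where they do the work, as an engineer would, in place of code of your own. Each camera call takes 0.05 s, during which the arm holds its last target. There are 200 camera calls.

## Task

Put the gauge's reader head back on its dovetail rail from the open end, display towards you, and slide it fully home against the stop. There, slide its dust cover fully open, press the zero button right down, and slide the cover fully shut again. Leave the tape, the tin and the marker where they are.

Things in the scene. Friction and masses are not known exactly. Their poses are not given: they have to be found in the camera images.
- rail: Gauge rail, fixed: plywood board 120 x 290 x 12 mm (x across, y along, z up) with an aluminium foot 60 wide, top at z = 17, and on that a straight dovetail bar, z = 17 to 29, 36 wide at the top, 26 at the bottom, y = -85 to 105. Origin: centre of the board's underside. A steel stop block (60 wide, up to z = 50, face at y = 105) closes the +y end; the -y end is open.
- home (a point): Where the head's origin is when the head rides on the rail, centred, touching the stop: (0, 72, 20) mm in the rail's frame, same axes. At home the head's axes match the rail's. Cartons 150 mm tall stand behind (world +x), about 100 mm or more from the rail's centre line; the table is clear to the right of the rail.
- mouth (a point): Open end of the bar, at (0, -85, 20) mm in the rail's frame: the height of the origin of a riding head. The bar's last 20 mm taper (to 27 mm wide at the top, 2 mm lower). A head about to enter has its origin 33 mm or more beyond this point along the rail's -y; it then slides to +y. Nothing stands beyond it but the board (top at z = 12).
- head: Reader head: loose grey block, about 0.45 kg, 66 (x, across the rail) x 66 (y, along it) x 47 mm high, 58 over the cover's lug. Origin: centre of the underside; z to its top; the -x side has the display window. All four sides are flat. At the start it lies on its +x side, display up, its top facing the robot's right or right and towards the robot.
- groove (a point): Middle of the roof of the head's dovetail groove, at (0, 0, 9) mm on the head. The groove runs along y through the underside, open at both ends: 40 wide at the roof, 32 at the bottom, about 2 mm play each side on the bar. The roof rides on the bar's top; the head may be held 1 to 2 mm higher while sliding. Fingers on the y sides block its ends, on the x sides they do not.
- cover (a joint): The head's black dust cover, a plate 41 x 58 mm in guides on the head's top (z = 43 to 46) that slides to the head's -x, out over the display side: 0 shut, 0.040 m fully open. It stays where it is left; friction about 1.2 N.
- cover_lug (a point): Middle of the top of the cover's finger lug, which is 12 (head x) x 24 (head y) x 12 mm tall; its top is at z = 58 on the head, 22 mm to +x of the middle when shut, 18 mm to -x of it when open. It moves with the cover.
- zero (a joint): The zero button under the cover, a black rubber cylinder of 24 mm diameter, on a spring: 0 up, 0.005 m fully down; begins to move at 1.4 N, fully down at about 5 N.
- zero_top (a point): Middle of the button's top, at (12, 0, 41) mm on the head when up, 9 mm above the floor of a well. With the cover open the well is free from x = -6 to 30 and y = -27 to 27 on the head (walls up to z = 42, guides at its y sides up to z = 47): closed fingertips fit in.
- tape_masking: Bystander: roll of masking tape lying flat, 100 mm across, 25 high. Origin: centre of its underside.
- screw_tin: Bystander: tin, 58 mm across, 72 high. Origin: centre of its underside.
- marker: Bystander: marker pen lying flat, 17 x 138 x 18 mm. Origin: centre of its underside.

How it is judged:
On the way, in this order (a step that is already met when the one before it is completed fails the run):
1. the head is on the rail, display to the robot, home against the stop, its cover shut (horizontal distance between head and home below 0.005 m and z of head in the frame of home between -0.003 and 0.0035 m and angle between the y axis of head and the y axis of rail, either way round below 0.1 rad and angle between head's own z axis and vertical below 0.1 rad and x of zero_top in the frame of rail above 0 m and value of joint cover below 0.008 m), for 0.2 s.
2. the cover is fully open (value of joint cover above 0.035 m), for 0.1 s.
3. the zero button is right down, the head still home (horizontal distance between head and home below 0.005 m and z of head in the frame of home between -0.003 and 0.0035 m and angle between the y axis of head and the y axis of rail, either way round below 0.1 rad and angle between head's own z axis and vertical below 0.1 rad and x of zero_top in the frame of rail above 0 m and value of joint zero above 0.004 m), for 0.1 s.
At the end, for the whole second after the job is handed in: The head rides on the rail, display to the robot, level and in line within 0.1 rad, within 5 mm of touching the stop and at rest; its cover is shut within 4 mm; the button is up (horizontal distance between head and home below 0.005 m and z of head in the frame of home between -0.003 and 0.0035 m and angle between the y axis of head and the y axis of rail, either way round below 0.1 rad and angle between head's own z axis and vertical below 0.1 rad and x of zero_top in the frame of rail above 0 m and value of joint cover below 0.004 m and value of joint zero below 0.0015 m and linear speed of head below 0.01 m/s).
It fails at once if the tape is moved more than 40 mm (distance of tape_masking from where it was at the start of the episode above 0.04 m).
It fails at once if the tin is moved more than 40 mm (distance of screw_tin from where it was at the start of the episode above 0.04 m).
It fails at once if the marker is moved more than 40 mm (distance of marker from where it was at the start of the episode above 0.04 m).
It fails at once if the zero button is pressed while the head is away from home (value of joint zero above 0.003 m and distance between head and home above 0.01 m).
It also fails if it takes over 69 s, if anything falls off the work surface, if the arm or the gripper's body presses on something with over 40 N, if the wrist force passes 120 N, or if a joint passes its speed limit or range.

## Working session

There is one attempt and no reset: what is moved stays moved. The work goes in short steps, Python scripts to look and compute and a shell command to move; the robot and the scene stay as the last step left them, time stands still between calls to the robot, and variables do not carry over. Pictures are saved under pics/ and viewed, at most 10 in all, crops included, and the job is handed in when it is done.

```bash
ls; mkdir -p pics; python3 - <<'E'
from plant import r, read_camera, get_state
import cv2,numpy as np
s=get_state();print({k:np.round(v,3) for k,v in s.items()})
a=[]
for n in("scene","side"):
    d=read_camera(n);cv2.imwrite(f"pics/{n}0.png",d["pixels"][:,:,::-1]);np.savez(f"{n}0.npz",**d)
    print(n,np.round(d["mtx"],1).tolist(),d["distortion"],np.round(d["origin"],3),np.round(d["rotation"],3).tolist())
E
```

```text
pics
plant.py
steer.py
{'clock': np.float64(0.0), 'joint_pos': array([ 1.161,  0.469, -0.049,  1.534,  0.024,  1.141, -0.082]), 'qvel': array([ 0.001, -0.001, -0.001, -0.001, -0.001,  0.   ,  0.   ]), 'joint_torque': array([ 1.0000e-03, -5.0797e+01, -8.1000e-02, -2.3615e+01, -6.1000e-02,
        3.8000e-02,  0.0000e+00]), 'ee_pos': array([ 0.251, -0.626,  0.222]), 'eef_rot': array([ 0.982,  0.189, -0.   , -0.001]), 'wrist_force': array([-0.071, -0.636,  0.489]), 'torque': array([-0.001,  0.03 ,  0.011]), 'grasp_force': np.float64(0.0), 'gripper_width': np.float64(1.0)}
scene [[524.2, 0.0, 289.4], [0.0, 524.2, 210.1], [0.0, 0.0, 1.0]] [-0.04228302  0.          0.          0.          0.        ] [-0.265 -1.098  0.603] [0.789, -0.263, 0.183, -0.524]
side [[434.1, 0.0, 279.1], [0.0, 434.1, 212.6], [0.0, 0.0, 1.0]] [-0.08060334  0.          0.          0.          0.        ] [0.308 0.838 0.644] [-0.079, 0.869, -0.486, 0.049]
```

View pics/scene0.png

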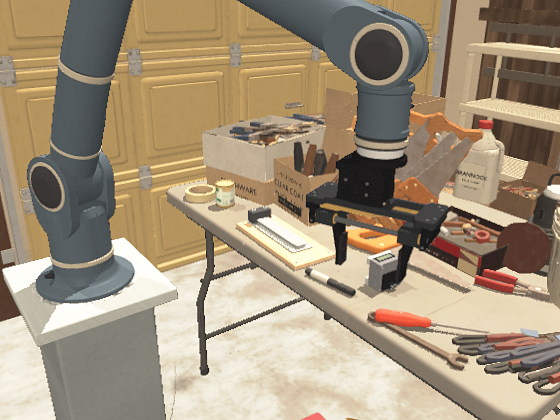

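View pics/side0.png

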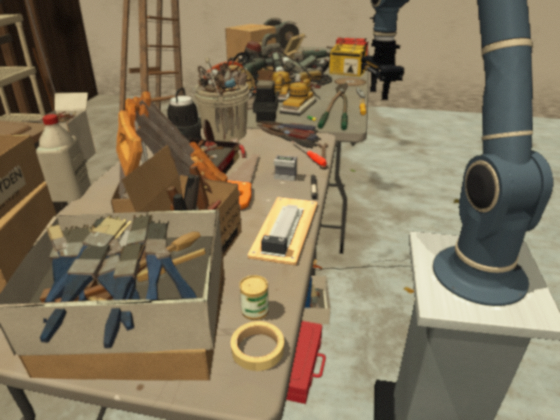

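Scene: the head is at about (382,272) beside the gripper fingers. The rail runs from (330,258) to the stop at (258,214), and the marker is at (330,282). Side: head at (286,168), stop (273,240), rail board (285,228). Next I'll zoom in.

```bash
cat > h.py <<'E'
import cv2,numpy as np
from scipy.spatial.transform import Rotation as R
def load(n): return dict(np.load(n+".npz"))
def ray(d,uv):
    p=cv2.undistortPoints(np.array([[uv]],float),d["mtx"],d["distortion"])[0,0]
    v=R.from_quat(d["rotation"]).apply([p[0],p[1],1]);return d["origin"],v/np.linalg.norm(v)
def onz(d,uv,z):
    o,v=ray(d,uv);return o+v*(z-o[2])/v[2]
def tri(d1,u1,d2,u2):
    o1,a=ray(d1,u1);o2,b=ray(d2,u2)
    t=np.linalg.lstsq(np.stack([a,-b],1),o2-o1,rcond=None)[0]
    p,q=o1+t[0]*a,o2+t[1]*b;return (p+q)/2,np.linalg.norm(p-q)
def proj(d,P):
    q=R.from_quat(d["rotation"]).inv().apply(np.atleast_2d(P)-d["origin"])
    return cv2.projectPoints(q,np.zeros(3),np.zeros(3),d["mtx"],d["distortion"])[0][:,0]
E
python3 - <<'E'
import cv2,numpy as np
a=cv2.imread("pics/scene0.png");b=cv2.imread("pics/side0.png")
z=lambda i,x,y,w,h,k:cv2.resize(i[y:y+h,x:x+w],None,fx=k,fy=k,interpolation=cv2.INTER_CUBIC)
# scene crop rail 230..340 x 200..275 ; head 350..415 x245..300
o=np.zeros((600,800,3),np.uint8)
for im,x,y in((z(a,230,200,110,75,4),0,0),(z(a,350,240,60,60,5),450,0),(z(b,245,190,80,75,4),0,300),(z(b,260,145,70,50,6),330,300)):
    o[y:y+im.shape[0],x:x+im.shape[1]]=im
cv2.imwrite("pics/z0.png",o)
E
```

```text
(no output)
```

View pics/z0.png

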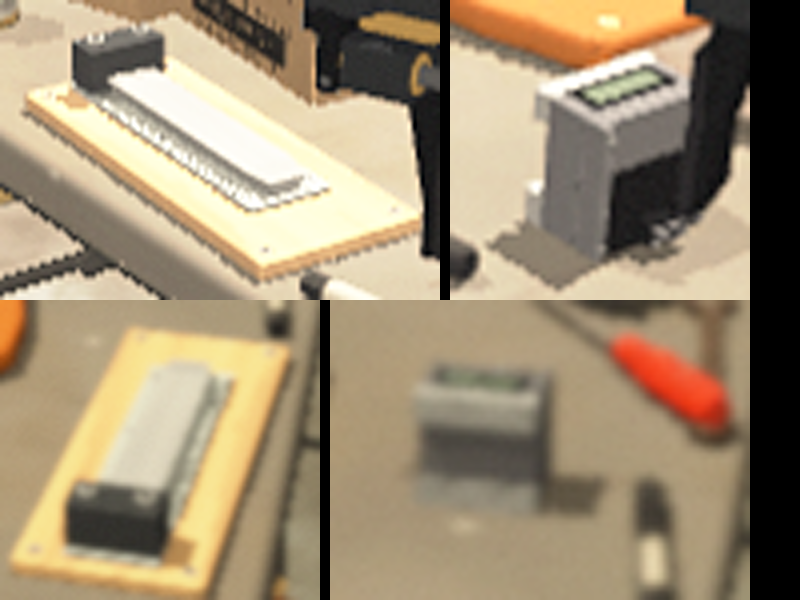

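Crop: the head lies display up. Its front vertical edge runs (381,267)→(381,292) in the scene view, the groove faces left (+Y), and the cover faces the camera side. The board corners are clear in both views. First a rough position estimate.

```bash
python3 - <<'E'
from h import *
np.set_printoptions(precision=4,suppress=True)
s,d=load("scene0"),load("side0")
f=lambda x,y:(350+(x-450)/5,240+y/5)
print("head top",[onz(s,f(*p),.066) for p in((607,132),(541,92),(640,53),(690,100))])
print("bot",[onz(s,f(*p),0) for p in((605,258),(545,225))])
g=lambda x,y:(230+x/4,200+y/4)
for n,p in dict(bl=(25,98),br=(262,268),fr=(420,215)).items(): print(n,onz(s,g(*p),.012))
k=lambda x,y:(245+x/4,190+(y-300)/4)
for n,p in dict(bl=(14,568),br=(292,347),fr=(132,330),fl=(205,592)).items(): print(n,onz(d,k(*p),.012))
print("side head top",[onz(d,(260+(x-330)/6,145+(y-300)/6),.066) for x,y in((418,388),(548,392))])
E
```

```text
head top [array([ 0.4939, -0.4382,  0.066 ]), array([ 0.4971, -0.3955,  0.066 ]), array([ 0.5607, -0.3952,  0.066 ]), array([ 0.5448, -0.4395,  0.066 ])]
bot [array([ 0.5019, -0.4368,  0.    ]), array([ 0.5008, -0.4011,  0.    ])]
bl [0.4214 0.0304 0.012 ]
br [ 0.4051 -0.2553  0.012 ]
fr [ 0.5249 -0.2593  0.012 ]
bl [0.5383 0.0398 0.012 ]
br [ 0.4036 -0.2498  0.012 ]
fr [ 0.5224 -0.2547  0.012 ]
fl [0.4225 0.0428 0.012 ]
side head top [array([ 0.56  , -0.3988,  0.066 ]), array([ 0.4914, -0.4052,  0.066 ])]
```

```bash
echo '[{"sz":-0.05}, {"sz":-0.1}, {"sz":-0.1}, {"sz":-0.1}]' > rows.txt && python3 steer.py rows.txt && python3 - <<'E'
from plant import r, read_camera, get_state
import cv2,numpy as np
s=get_state();print(s["clock"],s["ee_pos"],s["eef_rot"])
for n in("scene","side","wrist"):
    d=read_camera(n);cv2.imwrite(f"pics/{n}1.png",d["pixels"][:,:,::-1]);np.savez(f"{n}1.npz",**d)
print(d["mtx"],d["origin"],d["rotation"])
E
```

```text
clock: 0.5
ee_pos: [0.2511, -0.627, 0.3239]
eef_rot: [0.982, 0.189, 0.0, 0.001]
wrist_force: [0.0, -0.4, -0.6]
gripper_width: 1.001
grasp_force: 0.0
0.5 [ 0.25107524 -0.62702243  0.32385161] [9.81930498e-01 1.89237304e-01 3.13503990e-04 1.28108050e-03]
[[340.37349095   0.         281.66585722]
 [  0.         340.37349095 210.54899808]
 [  0.           0.           1.        ]] [ 0.32171278 -0.59865737  0.4838209 ] [ 0.81993731 -0.55470943 -0.07991466  0.11667862]
```

View pics/wrist1.png

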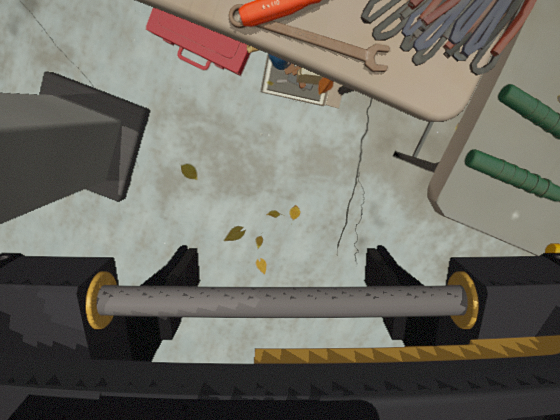

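The wrist view shows only floor, clamps and wrench, because the tool is off the table. The rough head centre is (0.527,-0.417), aligned with the world. The rail board's right edge is at y≈-0.255 and its yaw is about -0.05. I'll move over the head with the fingers closing along X and measure from there.

```bash
echo '[{"sx":0.04, "sy":-0.013, "spin":-0.15}, {"sx":0.08, "sy":-0.026, "spin":-0.3}, {"sx":0.12, "sy":-0.04, "spin":-0.45}, {"sx":0.16, "sy":-0.052, "spin":-0.6}, {"sx":0.2, "sy":-0.065, "spin":-0.75}, {"sx":0.24, "sy":-0.078, "spin":-0.9}, {"sx":0.28, "sy":-0.09, "spin":-1.05}, {"sx":0.308, "sy":-0.1, "spin":-1.192}]' > rows.txt && python3 steer.py rows.txt && echo '[{}, {}]' > rows.txt && python3 steer.py rows.txt && python3 - <<'E'
from plant import r, read_camera, get_state
import cv2,numpy as np
from h import *
s=get_state();print(s["clock"],s["joint_pos"])
for n in("scene","side","wrist"):
    d=read_camera(n);cv2.imwrite(f"pics/{n}2.png",d["pixels"][:,:,::-1]);np.savez(f"{n}2.npz",**d)
print(d["origin"],R.from_quat(d["rotation"]).apply([0,0,1]))
a=cv2.imread("pics/scene2.png")[190:310,220:420]
w=cv2.imread("pics/wrist2.png")
o=np.zeros((600,800,3),np.uint8);o[:420,:560]=w
o[420:600,0:300]=cv2.resize(a,(300,180));cv2.imwrite("pics/z2.png",o)
E
```

```text
clock: 1.45
ee_pos: [0.5016, -0.4161, 0.3207]
eef_rot: [0.703, 0.711, 0.001, -0.002]
wrist_force: [-0.4, 0.0, -0.0]
gripper_width: 1.001
grasp_force: 0.0
clock: 1.65
ee_pos: [0.4995, -0.4187, 0.3209]
eef_rot: [0.706, 0.708, -0.0, -0.001]
wrist_force: [-0.6, -0.5, 0.4]
gripper_width: 1.001
grasp_force: 0.0
1.65 [ 0.89314905  0.39617122 -0.37136339  1.44201974  0.14454287  1.33320505
  0.51620016]
[ 0.49838562 -0.34482358  0.48441273] [-0.00228987 -0.28047055 -0.9598599 ]
```

View pics/z2.png

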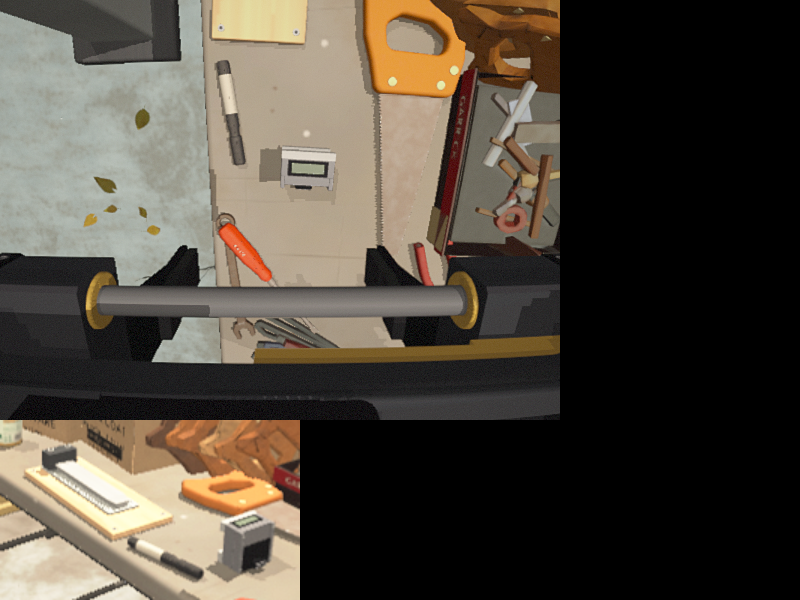

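Wrist view, up = +Y and right = +X: the head is at about (306,168), the marker at (230,112), and the board's right-end corners at (213,40) and (305,44). I'll take one zoom to get the head's edges.

```bash
python3 - <<'E'
import cv2,numpy as np
w=cv2.imread("pics/wrist2.png");a=cv2.imread("pics/scene2.png")
o=np.zeros((600,800,3),np.uint8)
o[:,:400]=0
o[:480,:560]=cv2.resize(w[138:198,270:340],(560,480),interpolation=cv2.INTER_CUBIC)
o[:360,565:800]=cv2.resize(a[245:305,362:401],(235,360),interpolation=cv2.INTER_CUBIC)
cv2.imwrite("pics/z3.png",o)
E
```

```text
(no output)
```

View pics/z3.png

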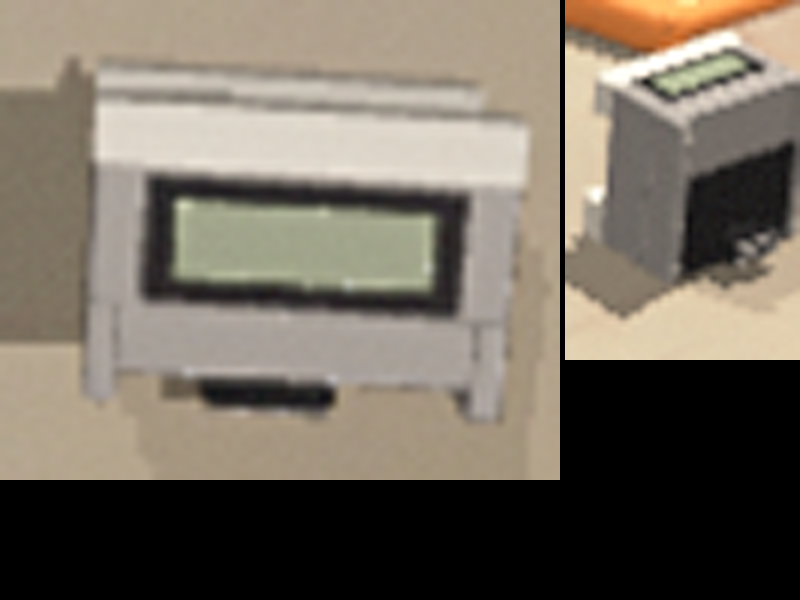

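The display-face corners in the wrist image, from the zoom (px = 270+x/8, 138+y/8), are (96,103), (527,122), (500,420) and (85,398).

```bash
python3 - <<'E'
from h import *
np.set_printoptions(precision=4,suppress=True)
d=load("wrist2")
P=[onz(d,(270+x/8,138+y/8),.066) for x,y in((96,103),(527,122),(500,420),(85,398))]
print(np.array(P),[np.linalg.norm(P[i]-P[(i+1)%4]) for i in range(4)],np.mean(P,0))
print("edge yaw",[np.arctan2(*(P[b]-P[a])[[1,0]]) for a,b in((0,1),(3,2))])
# wood mask in wrist & side views: board polygon
for n in("wrist2","side2","scene2"):
    d=load(n);h=cv2.cvtColor(d["pixels"],cv2.COLOR_RGB2HSV)
    m=cv2.inRange(h,(12,60,170),(28,255,255))
    if n=="wrist2":m[60:]=0
    m=cv2.morphologyEx(m,cv2.MORPH_CLOSE,np.ones((3,3)))
    c=[x for x in cv2.findContours(m,0,2)[0] if cv2.contourArea(x)>400]
    for x in c:
        b=cv2.boundingRect(x)
        q=cv2.approxPolyDP(cv2.convexHull(x),4,True)[:,0]
        print(n,b,q.tolist());print(np.array([onz(d,(float(u),float(v)),.012)[:2] for u,v in q]))
E
```

```text
[[ 0.4979 -0.3912  0.066 ]
 [ 0.5639 -0.394   0.066 ]
 [ 0.5615 -0.4408  0.066 ]
 [ 0.4961 -0.4372  0.066 ]] [np.float64(0.06606084879990191), np.float64(0.046850382967991475), np.float64(0.0655055071926459), np.float64(0.0460984367846161)] [ 0.5298 -0.4158  0.066 ]
edge yaw [np.float64(-0.04234271694012318), np.float64(-0.05380662685362897)]
wrist2 (366, 0, 100, 60) [[465, 43], [465, 59], [372, 59], [366, 0], [429, 0], [451, 20]]
[[ 0.7385 -0.2535]
 [ 0.7406 -0.2735]
 [ 0.6152 -0.277 ]
 [ 0.6041 -0.2057]
 [ 0.6855 -0.203 ]
 [ 0.7167 -0.2259]]
wrist2 (326, 0, 31, 49) [[330, 0], [353, 0], [356, 48], [344, 40], [326, 4]]
[[ 0.5584 -0.2065]
 [ 0.5875 -0.2061]
 [ 0.5936 -0.2638]
 [ 0.5777 -0.2543]
 [ 0.5534 -0.2113]]
wrist2 (207, 0, 102, 44) [[307, 0], [304, 43], [212, 37], [207, 0]]
[[ 0.5294 -0.2068]
 [ 0.5262 -0.2583]
 [ 0.4078 -0.2503]
 [ 0.4032 -0.2057]]
side2 (0, 331, 266, 89) [[265, 417], [231, 419], [0, 372], [0, 331], [252, 388]]
[[0.4112 0.4428]
 [0.4635 0.4563]
 [0.8997 0.4552]
 [0.9707 0.3678]
 [0.4443 0.3935]]
side2 (178, 178, 141, 217) [[307, 178], [315, 186], [318, 203], [
[... 1115 characters left out ...]
], [559, 131], [481, 217], [435, 209], [414, 122]]
[[ 95.7853  68.6937]
 [137.49    88.7255]
 [  6.8484   2.379 ]
 [  2.2682   0.062 ]
 [  1.0235  -0.3365]
 [  0.9625  -0.2186]
 [  1.8113   0.5804]]
scene2 (100, 0, 439, 334) [[138, 0], [378, 0], [538, 333], [467, 326], [159, 270], [112, 239], [100, 148]]
[[17.5485 42.6066]
 [52.5252 49.3617]
 [ 0.6192 -0.7356]
 [ 0.5286 -0.6387]
 [ 0.1422 -0.0832]
 [ 0.1126  0.139 ]
 [ 0.3735  0.9988]]
scene2 (0, 0, 114, 268) [[0, 0], [77, 0], [100, 67], [113, 250], [94, 264], [63, 267], [27, 260], [0, 133]]
[[ 8.6119 50.4977]
 [13.3657 45.0095]
 [ 1.2068  3.4619]
 [ 0.0925  0.0766]
 [ 0.0305  0.032 ]
 [-0.0328  0.0593]
 [-0.093   0.1444]
 [ 0.0881  1.5057]]
```

The face measures 66 x 47 mm, as it should. It is centred at (0.530,-0.416) with its edge yawed -0.048. I'll descend to grip its y sides near its top end, with the pads at head z≈39.

```bash
echo '[{"sx":-0.013, "sy":0.0295, "sz":0.04, "spin":0.05}, {"sx":-0.013, "sy":0.0295, "sz":0.09, "spin":0.05}, {"sx":-0.013, "sy":0.0295, "sz":0.14, "spin":0.05}, {"sx":-0.013, "sy":0.0295, "sz":0.19, "spin":0.05}, {"sx":-0.013, "sy":0.0295, "sz":0.23, "spin":0.05}, {"sx":-0.013, "sy":0.0295, "sz":0.23, "spin":0.05}, {"sx":-0.013, "sy":0.0295, "sz":0.27, "spin":0.05}, {"sx":-0.013, "sy":0.0295, "sz":0.3, "spin":0.05}]' > rows.txt && python3 steer.py rows.txt 1.0 && echo '[{"sz":0.007}, {"sz":0.007}]' > rows.txt && python3 steer.py rows.txt && echo '[{}, {}, {}, {}, {}, {}]' > rows.txt && python3 steer.py rows.txt 0.0 8
```

```text
clock: 2.6
ee_pos: [0.5299, -0.4344, 0.0243]
eef_rot: [0.725, 0.689, 0.0, 0.002]
wrist_force: [-0.5, 0.3, -0.6]
gripper_width: 1.001
grasp_force: 0.0
clock: 2.8
ee_pos: [0.5292, -0.4332, 0.0165]
eef_rot: [0.724, 0.689, -0.0, 0.0]
wrist_force: [0.7, -0.4, 0.7]
gripper_width: 1.0
grasp_force: 0.0
clock: 3.4
ee_pos: [0.529, -0.433, 0.0169]
eef_rot: [0.724, 0.69, -0.0, 0.0]
wrist_force: [-2.4, 0.6, 5.8]
gripper_width: 0.758
grasp_force: 8.0
```

```bash
echo '[{"sz":-0.01}, {"sz":-0.02}, {"sz":-0.03}, {"sz":-0.04}, {"sz":-0.055}, {"sz":-0.07}, {"sz":-0.085}, {"sz":-0.1}]' > rows.txt && python3 steer.py rows.txt && echo '[{}, {}, {}]' > rows.txt && python3 steer.py rows.txt && python3 - <<'E'
from plant import r, read_camera, get_state
import cv2,numpy as np
o=[]
for n in("scene","side"):
    d=read_camera(n);np.savez(f"{n}4.npz",**d);o.append(d["pixels"][:,:,::-1])
a=cv2.resize(o[0][180:300,330:450],(480,480),interpolation=2);b=cv2.resize(o[1][120:200,250:330],(320,320),interpolation=2)
p=np.zeros((480,800,3),np.uint8);p[:,:480]=a;p[:320,480:]=b;cv2.imwrite("pics/z4.png",p)
E
```

```text
clock: 4.2
ee_pos: [0.5293, -0.4324, 0.1173]
eef_rot: [0.724, 0.69, 0.0, 0.0]
wrist_force: [-0.3, 0.4, -6.3]
gripper_width: 0.76
grasp_force: 8.0
clock: 4.5
ee_pos: [0.5285, -0.4319, 0.1146]
eef_rot: [0.724, 0.69, -0.0, -0.001]
wrist_force: [-1.0, -0.5, -5.9]
gripper_width: 0.756
grasp_force: 8.0
```

View pics/z4.png

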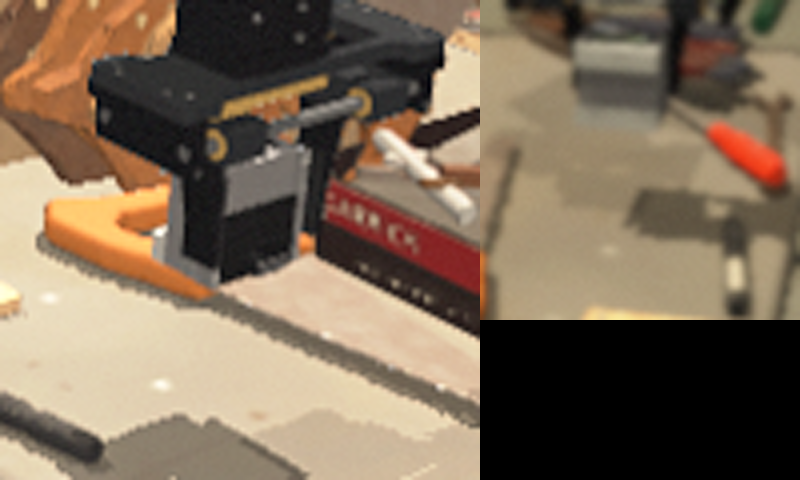

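Not swung yet: the head is held firm with the display still up (scene view, centre of crop). I'll go lower and ease the grip in steps, watching the wrist moment.

```bash
cat > st.py <<'E'
from plant import r, read_camera, get_state
import numpy as np
s=get_state();print("torque",np.round(s["torque"],3),"F",np.round(s["wrist_force"],1))
E
python3 st.py; echo '[{"sz":0.03}, {"sz":0.065}, {"sz":0.065}]' > rows.txt && python3 steer.py rows.txt - 6|tail -2; python3 st.py;echo '[{}, {}]' > rows.txt && python3 steer.py rows.txt - 5|tail -2; python3 st.py;echo '[{}, {}]' > rows.txt && python3 steer.py rows.txt - 4|tail -2; python3 st.py
```

```text
torque [-0.192 -0.091  0.075] F [ 0.   1.4 -5.3]
gripper_width: 0.756
grasp_force: 6.1
torque [0.48  0.374 0.145] F [-3.5  2.2 -3.4]
gripper_width: 0.756
grasp_force: 5.0
torque [-0.186 -0.054 -0.037] F [ 0.5 -1.5 -5.5]
gripper_width: 0.745
grasp_force: 4.0
torque [-0.241 -0.176 -0.063] F [ 0.7 -0.9 -4. ]
```

```bash
cat > lcd.py <<'E'
from plant import r, read_camera, get_state
import cv2,numpy as np,sys
d=read_camera("scene");np.savez("lcd.npz",**d)
h=cv2.cvtColor(d["pixels"],cv2.COLOR_RGB2HSV)
m=cv2.inRange(h,(35,25,90),(60,120,220));m[:, :330]=0;m[:,450:]=0;m[:220]=0;m[310:]=0
p=np.argwhere(m);print("lcd px",len(p),p.mean(0) if len(p) else "")
E
python3 lcd.py; echo '[{}, {}, {}]' > rows.txt && python3 steer.py rows.txt - 3|tail -5; python3 lcd.py; echo '[{}, {}, {}]' > rows.txt && python3 steer.py rows.txt - 3|tail -5; python3 lcd.py
python3 - <<'E'
import cv2
from h import *
d=load("lcd");cv2.imwrite("pics/z5.png",cv2.resize(d["pixels"][210:310,340:440,::-1],(500,500),interpolation=2))
E
```

```text
lcd px 0 
ee_pos: [0.5302, -0.4337, 0.0519]
eef_rot: [0.724, 0.69, -0.0, 0.002]
wrist_force: [0.6, -3.5, 1.2]
gripper_width: 0.753
grasp_force: 3.0
lcd px 0 
ee_pos: [0.5291, -0.4321, 0.0506]
eef_rot: [0.724, 0.69, 0.0, -0.0]
wrist_force: [0.5, -2.2, -2.3]
gripper_width: 0.751
grasp_force: 3.0
lcd px 0
```

View pics/z5.png

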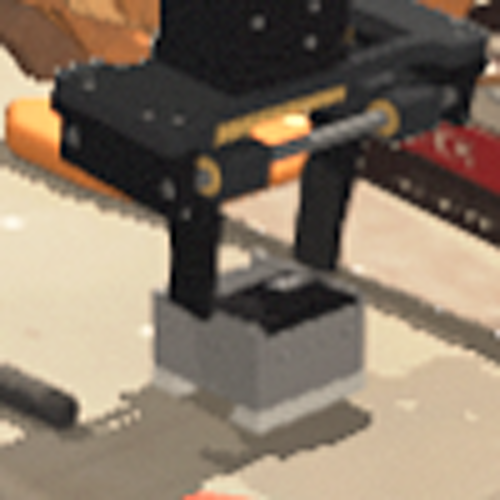

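It swung top-up. The cover now faces up and it is held near the top. I'll firm the grip, turn it a quarter turn and shift 40 mm to the left, ready to set down.

```bash
echo '[{}, {"sx":0.005, "sz":-0.02, "spin":-0.15}, {"sx":0.01, "sz":-0.02, "spin":-0.3}, {"sx":0.02, "sz":-0.02, "spin":-0.45}, {"sx":0.03, "sz":-0.02, "spin":-0.6}, {"sx":0.04, "sz":-0.02, "spin":-0.75}, {"sx":0.04, "sz":-0.02, "spin":-0.9}, {"sx":0.04, "sz":-0.02, "spin":-1.05}]' > rows.txt && python3 steer.py rows.txt - 15|tail -5; echo '[{"spin":-0.15}, {"spin":-0.3}, {"spin":-0.45}, {"spin":-0.51}, {"spin":-0.51}]' > rows.txt && python3 steer.py rows.txt|tail -5; echo '[{"sz":0.02}, {"sz":0.03}, {"sz":0.035}, {"sz":0.035}]' > rows.txt && python3 steer.py rows.txt ; echo '[{"sz":0.005}, {"sz":0.005}]' > rows.txt && python3 steer.py rows.txt; python3 st.py
```

```text
ee_pos: [0.5307, -0.3901, 0.0701]
eef_rot: [0.277, 0.961, 0.001, -0.001]
wrist_force: [0.1, -0.6, 0.0]
gripper_width: 0.005
grasp_force: 0.0
ee_pos: [0.5305, -0.391, 0.0699]
eef_rot: [0.029, 1.0, 0.001, -0.001]
wrist_force: [0.4, 0.4, -0.2]
gripper_width: 0.001
grasp_force: 0.0
clock: 7.75
ee_pos: [0.5306, -0.3917, 0.0347]
eef_rot: [0.029, 1.0, 0.001, -0.001]
wrist_force: [0.1, 0.4, -0.6]
gripper_width: 0.006
grasp_force: 0.0
clock: 7.95
ee_pos: [0.5311, -0.3922, 0.0305]
eef_rot: [0.029, 1.0, 0.0, -0.0]
wrist_force: [0.1, -0.4, 0.2]
gripper_width: 0.003
grasp_force: 0.0
torque [ 0.094 -0.125 -0.015] F [ 0.1 -0.4  0.2]
```

The grip lost the head as it swung, so the fingers are now empty. I'll lift, turn back and look.

```bash
echo '[{"sz":-0.04}, {"sz":-0.09}, {"sz":-0.14, "spin":0.15}, {"sz":-0.19, "spin":0.3}, {"sz":-0.24, "spin":0.45}, {"sz":-0.28, "spin":0.6}, {"sz":-0.28, "spin":0.75}, {"sz":-0.28, "spin":0.9}]' > rows.txt && python3 steer.py rows.txt 1.0|tail -5; echo '[{"spin":0.15}, {"spin":0.3}, {"spin":0.45}, {"spin":0.6}, {"spin":0.6}, {"spin":0.6}]' > rows.txt && python3 steer.py rows.txt|head -3;python3 - <<'E'
from plant import r, read_camera, get_state
import cv2,numpy as np
p=np.zeros((600,800,3),np.uint8)
for n,(y,x,h,w,k),(oy,ox) in(("wrist",(130,255,75,100,5),(0,0)),("scene",(245,350,55,60,5),(0,500)),("side",(0,0,1,1,1),(0,0)),("wrist",(0,180,56,140,4),(376,0))):
    d=read_camera(n);np.savez(f"{n}6.npz",**d)
    if n!="side":p[oy:oy+h*k,ox:ox+w*k]=cv2.resize(d["pixels"][y:y+h,x:x+w,::-1],(w*k,h*k),interpolation=2)
cv2.imwrite("pics/z6.png",p)
E
```

```text
ee_pos: [0.5319, -0.3922, 0.3134]
eef_rot: [0.464, 0.886, -0.0, 0.002]
wrist_force: [-0.4, -0.5, -1.5]
gripper_width: 0.649
grasp_force: 0.0
clock: 9.35
ee_pos: [0.5312, -0.392, 0.3109]
eef_rot: [0.702, 0.713, -0.0, 0.0]
```

View pics/z6.png

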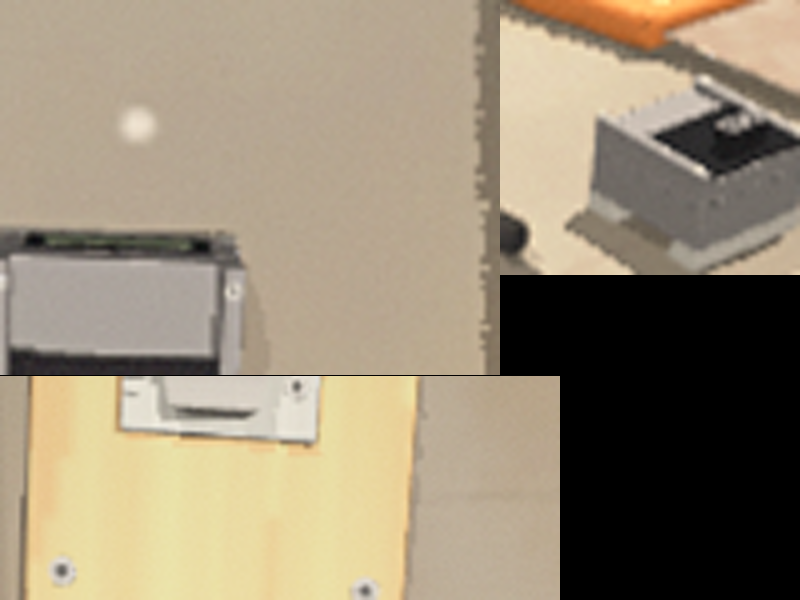

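The head stands upright, display towards +Y and top up, which is what's needed. I can now grip its x sides directly and turn it +90°. I'll get its edges numerically from the wrist image, where the display-side top edge is near row 181 and the right guide's outer edge near column 303.

```bash
python3 - <<'E'
from h import *
np.set_printoptions(precision=4,suppress=True,linewidth=220)
d=load("wrist6");g=cv2.cvtColor(d["pixels"],cv2.COLOR_RGB2GRAY).astype(int)
print("origin",d["origin"])
for y in(190,198,215,225,235): print(y,g[y,240:315].tolist())
for x in(254,262,278,294,301): print(x,g[170:262,x].tolist())
E
```

```text
origin [ 0.5298 -0.3165  0.4736]
190 [138, 119, 120, 122, 122, 120, 123, 121, 120, 120, 120, 121, 117, 160, 169, 169, 137, 157, 166, 164, 165, 163, 166, 166, 165, 166, 166, 165, 166, 165, 167, 167, 168, 164, 165, 164, 166, 167, 165, 165, 166, 165, 164, 166, 166, 165, 166, 165, 166, 167, 165, 166, 168, 166, 166, 167, 170, 168, 127, 89, 159, 172, 174, 159, 152, 154, 151, 166, 170, 168, 170, 171, 169, 168, 170]
198 [133, 117, 113, 118, 117, 116, 117, 117, 119, 119, 117, 116, 122, 159, 169, 171, 128, 146, 167, 168, 172, 167, 168, 169, 167, 166, 167, 167, 167, 166, 167, 167, 169, 167, 166, 167, 164, 167, 166, 166, 166, 167, 165, 167, 167, 167, 166, 167, 166, 166, 165, 166, 166, 166, 165, 169, 168, 130, 104, 128, 161, 169, 172, 154, 154, 155, 154, 153, 154, 169, 170, 171, 172, 170, 169]
215 [120, 118, 121, 122, 120, 123, 123, 119, 122, 121, 119, 118, 150, 160, 168, 170, 97, 42, 40, 46, 38, 42, 40, 43, 44, 43, 45, 45, 45, 40, 42, 42, 43, 39, 44, 41, 45, 47, 45, 44, 47, 45, 45, 43, 44, 47, 42, 46, 43, 41, 47, 42, 47, 43, 42, 41, 44, 49, 103, 165, 170, 167, 144, 154, 156, 154, 158, 171, 171, 
[... 2264 characters left out ...]
 46, 50, 46, 50, 41, 42, 48, 41, 42, 45, 42, 45, 42, 41, 49, 44, 43, 42, 41, 41, 39, 78, 161, 161, 155, 157, 157, 171, 172, 174, 173, 172, 171, 171, 174, 171, 172, 173, 173, 172, 173, 175, 174, 173, 173, 173, 172, 173, 173, 174, 173, 172]
301 [168, 168, 168, 170, 169, 169, 156, 132, 130, 95, 80, 102, 91, 120, 167, 167, 175, 176, 175, 202, 172, 169, 169, 168, 169, 171, 170, 169, 169, 168, 167, 168, 168, 167, 168, 168, 166, 167, 168, 166, 171, 171, 170, 170, 169, 167, 169, 168, 167, 163, 165, 174, 173, 171, 163, 157, 149, 172, 175, 158, 149, 154, 156, 155, 155, 155, 156, 170, 173, 172, 172, 171, 169, 172, 173, 173, 172, 174, 173, 173, 172, 174, 172, 173, 175, 175, 174, 175, 172, 173, 175, 173]
```

```bash
python3 - <<'E'
from h import *
np.set_printoptions(precision=4,suppress=True,linewidth=220)
d=load("wrist6")
P=np.array([onz(d,p,.047) for p in((252.4,181.8),(302.8,183.5),(301,231),(250.8,229.5))])
print(P,[np.linalg.norm(P[i]-P[(i+1)%4]) for i in range(4)],P.mean(0),[np.arctan2(*(P[b]-P[a])[[1,0]]) for a,b in((0,1),(3,2))])
# rail end, from crop
f=lambda x,y:(180+x/4,(y-376)/4)
for n,p,z in(("footL",(120,432),.017),("footR",(318,442),.017),("barL",(163,412),.027),("barR",(255,414),.027),("bL",(23,590),.012),("bR",(404,590),.012),("bL2",(30,380),.012),("bR2",(416,380),.012)): print(n,onz(d,f(*p),z))
from plant import r, read_camera, get_state;s=get_state();print(s["ee_pos"],s["eef_rot"],s["joint_pos"])
E
```

```text
[[ 0.4938 -0.4035  0.047 ]
 [ 0.5581 -0.4048  0.047 ]
 [ 0.5577 -0.4692  0.047 ]
 [ 0.491  -0.468   0.047 ]] [np.float64(0.06436231958578517), np.float64(0.06433917145245178), np.float64(0.06675078613789494), np.float64(0.06454518001929367)] [ 0.5252 -0.4364  0.047 ] [np.float64(-0.020724961887002437), np.float64(-0.017777376336875098)]
footL [ 0.4403 -0.1997  0.017 ]
footR [ 0.5012 -0.2025  0.017 ]
barL [ 0.4553 -0.1966  0.027 ]
barR [ 0.4829 -0.1972  0.027 ]
bL [ 0.407  -0.2451  0.012 ]
bR [ 0.5281 -0.2446  0.012 ]
bL2 [ 0.4116 -0.183   0.012 ]
bR2 [ 0.5309 -0.1829  0.012 ]
[ 0.5311 -0.3923  0.3105] [ 0.7024  0.7118  0.0001 -0.    ] [ 0.9023  0.4304 -0.4809  1.4336  0.2001  1.3262  0.4237]
```

```bash
echo '[{"sx":-0.01, "sy":-0.001, "sz":0.02, "spin":0.15}, {"sx":-0.02, "sy":-0.003, "sz":0.04, "spin":0.3}, {"sx":-0.03, "sy":-0.005, "sz":0.07, "spin":0.45}, {"sx":-0.045, "sy":-0.0066, "sz":0.1, "spin":0.6}, {"sx":-0.045, "sy":-0.0066, "sz":0.13, "spin":0.75}, {"sx":-0.045, "sy":-0.0066, "sz":0.15, "spin":0.9}, {"sx":-0.045, "sy":-0.0066, "sz":0.17, "spin":1.05}, {"sx":-0.045, "sy":-0.0066, "sz":0.18, "spin":1.2}]' > rows.txt && python3 steer.py rows.txt 1.0|tail -5; echo '[{"spin":0.15}, {"spin":0.3}, {"spin":0.4}, {"spin":0.4}, {"sz":0.03, "spin":0.4}, {"sz":0.055, "spin":0.4}, {"sz":0.055, "spin":0.4}]' > rows.txt && python3 steer.py rows.txt|head -3
```

```text
ee_pos: [0.5241, -0.4368, 0.1282]
eef_rot: [0.982, 0.188, -0.001, -0.001]
wrist_force: [-0.1, -0.1, 0.3]
gripper_width: 1.0
grasp_force: 0.0
clock: 11.05
ee_pos: [0.5227, -0.4356, 0.0717]
eef_rot: [1.0, -0.007, -0.003, -0.002]
```

```bash
echo '[{"sx":0.002, "sz":0.02}, {"sx":0.002, "sz":0.04}, {"sx":0.002, "sz":0.05}, {"sx":0.002, "sz":0.061}, {"sx":0.002, "sz":0.061}]' > rows.txt && python3 steer.py rows.txt; echo '[{}, {}, {}, {}, {}, {}]' > rows.txt && python3 steer.py rows.txt 0.0 20; echo '[{"sz":-0.02}, {"sz":-0.04}, {"sz":-0.05}, {"sz":-0.05}]' > rows.txt && python3 steer.py rows.txt
```

```text
clock: 11.55
ee_pos: [0.5266, -0.4371, 0.0138]
eef_rot: [1.0, -0.008, -0.001, -0.001]
wrist_force: [-0.4, 0.5, -0.7]
gripper_width: 1.002
grasp_force: 0.0
clock: 12.15
ee_pos: [0.5276, -0.4362, 0.0153]
eef_rot: [1.0, -0.008, 0.0, -0.001]
wrist_force: [-0.5, 3.6, 5.6]
gripper_width: 0.761
grasp_force: 20.0
clock: 12.55
ee_pos: [0.5274, -0.4383, 0.0654]
eef_rot: [1.0, -0.009, 0.001, 0.001]
wrist_force: [0.8, -0.7, -5.2]
gripper_width: 0.756
grasp_force: 20.0
```

The head is gripped on its x sides (opening 0.756 = 66 mm) and lifted, with its underside about 15 mm below the TCP. Now I'll turn it to line up and hover before the mouth for a close look at the rail.

```bash
echo '[{"sz":-0.03, "spin":-0.15}, {"sz":-0.06, "spin":-0.3}, {"sx":-0.01, "sy":-0.02, "sz":-0.085, "spin":-0.45}, {"sx":-0.03, "sy":-0.04, "sz":-0.085, "spin":-0.6}, {"sx":-0.04, "sy":-0.06, "sz":-0.085, "spin":-0.75}, {"sx":-0.055, "sy":-0.075, "sz":-0.085, "spin":-0.9}, {"sx":-0.066, "sy":-0.087, "sz":-0.085, "spin":-1.05}, {"sx":-0.066, "sy":-0.087, "sz":-0.085, "spin":-1.2}]' > rows.txt && python3 steer.py rows.txt|tail -5; echo '[{"spin":-0.15}, {"spin":-0.3}, {"spin":-0.339}, {"spin":-0.339}, {"spin":-0.339}]' > rows.txt && python3 steer.py rows.txt; python3 - <<'E'
from plant import r, read_camera, get_state
import cv2,numpy as np
from h import *
d=read_camera("wrist");np.savez("wrist7.npz",**d);s=get_state();print(s["ee_pos"],s["eef_rot"],d["origin"],s["joint_pos"])
cv2.imwrite("pics/z7.png",cv2.resize(d["pixels"][:315,60:480,::-1],(800,600),interpolation=2))
E
```

```text
ee_pos: [0.4597, -0.3469, 0.1478]
eef_rot: [0.828, 0.561, -0.001, -0.002]
wrist_force: [0.1, -0.4, -5.8]
gripper_width: 0.755
grasp_force: 20.0
clock: 13.85
ee_pos: [0.4618, -0.3492, 0.1485]
eef_rot: [0.725, 0.689, -0.0, -0.001]
wrist_force: [-0.4, -0.1, -4.7]
gripper_width: 0.757
grasp_force: 20.0
[ 0.46205629 -0.34924468  0.14876423] [ 7.24571871e-01  6.89198978e-01 -1.46083216e-04 -5.91724158e-04] [ 0.46568531 -0.27367244  0.31151485] [ 0.94250108  0.43393847 -0.48066759  1.82245089  0.24217693  0.94465164
  0.30654496]
```

View pics/z7.png

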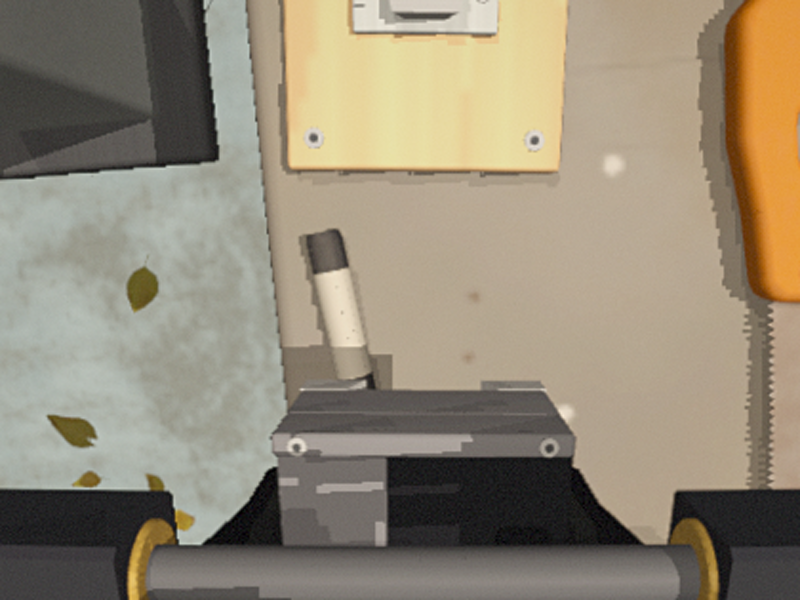

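Final view: the rail's end is straight ahead. Board corners are at (288,170) and (558,172) in crop pixels, foot end at (353,33) and (497,35), board screws at (313,137) and (534,140). The held head is level, its guide screws at (297,447) and (549,447). The marker lies below and to the left.

```bash
python3 - <<'E'
from h import *
np.set_printoptions(precision=4,suppress=True,linewidth=220)
d=load("wrist7")
f=lambda x,y:(60+x/1.905,y/1.905)
Q={}
for n,p,z in(("bL",(288,169),.012),("bR",(558,171),.012),("fL",(353,32),.017),("fR",(497,34),.017),("sL",(313,137),.012),("sR",(534,140),.012),("barL",(390,14),.026),("barR",(456,16),.026),("eL",(284,10),.012),("eR",(568,10),.012),("hL",(297,447),.1805),("hR",(549,447),.1805),("tL",(273,437),.1805),("tR",(575,437),.1805)):
    Q[n]=onz(d,f(*p),z);print(n,Q[n])
for a,b in(("bL","bR"),("fL","fR"),("sL","sR"),("barL","barR"),("eL","eR"),("hL","hR"),("tL","tR")):
    v=Q[b]-Q[a];print(a,np.linalg.norm(v),"mid",(Q[a]+Q[b])[:2]/2,"yaw",np.arctan2(v[1],v[0]))
E
```

```text
bL [ 0.4071 -0.2514  0.012 ]
bR [ 0.526  -0.2582  0.012 ]
fL [ 0.4403 -0.1984  0.017 ]
fR [ 0.5    -0.2022  0.017 ]
sL [ 0.4193 -0.2386  0.012 ]
sR [ 0.5156 -0.2447  0.012 ]
barL [ 0.4563 -0.1948  0.026 ]
barR [ 0.4827 -0.1969  0.026 ]
eL [ 0.4113 -0.1865  0.012 ]
eR [ 0.5309 -0.1925  0.012 ]
hL [ 0.4361 -0.3208  0.1805]
hR [ 0.4904 -0.3235  0.1805]
tL [ 0.4311 -0.3182  0.1805]
tR [ 0.496  -0.3215  0.1805]
bL 0.11914397945598838 mid [ 0.4666 -0.2548] yaw -0.057356793109616375
fL 0.059861609125188606 mid [ 0.4701 -0.2003] yaw -0.06322991047155986
sL 0.09643914983668392 mid [ 0.4674 -0.2417] yaw -0.06320127812251854
barL 0.026464174102619534 mid [ 0.4695 -0.1958] yaw -0.07893418108593786
eL 0.11967722847347143 mid [ 0.4711 -0.1895] yaw -0.05001632349326083
hL 0.0543391218989328 mid [ 0.4632 -0.3221] yaw -0.049736351375914985
tL 0.06489726331902282 mid [ 0.4636 -0.3199] yaw -0.049770532301129114
```

The sizes agree (119, 59.9 and 65 mm), rail yaw ≈ -0.06 and mouth ≈ (0.4703,-0.195). The head is centred laterally on the TCP and about 5 mm behind it. I'll move over, then down to the pre-entry pose.

```bash
echo '[{"sx":0.03, "spin":0.009}, {"sx":0.07, "spin":0.009}, {"sx":0.1145, "spin":0.009}, {"sx":0.1145, "spin":0.009}, {"sx":0.1145, "sz":0.04, "spin":0.009}, {"sx":0.1145, "sz":0.08, "spin":0.009}, {"sx":0.1145, "sz":0.08, "spin":0.009}]' > rows.txt && python3 steer.py rows.txt; echo '[{"sz":0.015}, {"sz":0.026}, {"sz":0.026}, {"sz":0.026}]' > rows.txt && python3 steer.py rows.txt; python3 st.py
```

```text
clock: 14.6
ee_pos: [0.4637, -0.2335, 0.0651]
eef_rot: [0.727, 0.686, -0.002, -0.005]
wrist_force: [-1.9, 0.9, -5.7]
gripper_width: 0.754
grasp_force: 20.0
clock: 15.0
ee_pos: [0.4687, -0.2352, 0.0444]
eef_rot: [0.727, 0.686, 0.0, 0.001]
wrist_force: [0.4, 0.4, -6.6]
gripper_width: 0.756
grasp_force: 20.0
torque [-0.003 -0.137  0.018] F [ 0.4  0.4 -6.6]
```

```bash
echo '[{"sy":-0.0005, "sz":0.004}, {"sy":-0.0005, "sz":0.0075}, {"sy":-0.0005, "sz":0.0075}, {"sy":-0.0005, "sz":0.0075}]' > rows.txt && python3 steer.py rows.txt; python3 - <<'E'
import numpy as np
from plant import r, read_camera, get_state
a=[]
s=get_state();print(np.round(s["ee_pos"],4),np.round(s["wrist_force"],1))
q=s["eef_rot"];print("psi",2*np.arctan2(q[1],q[0]),"want",np.pi/2-.06,"line x",.4703+(s["ee_pos"][1]+.195)*.06)
E
```

```text
clock: 15.4
ee_pos: [0.4677, -0.2349, 0.0361]
eef_rot: [0.727, 0.686, -0.0, 0.0]
wrist_force: [-0.5, -0.7, -4.6]
gripper_width: 0.757
grasp_force: 20.0
[ 0.4677 -0.2349  0.0361] [-0.5 -0.7 -4.6]
psi 1.5127723741095331 want 1.5107963267948965 line x 0.46790413269438713
```

```bash
echo '[{"sx":0.006, "sz":-0.0005}, {"sx":0.012, "sz":-0.0005}, {"sx":0.018, "sz":-0.0005}, {"sx":0.024, "sz":-0.0005}, {"sx":0.03, "sz":-0.0005}, {"sx":0.03, "sz":-0.0005}]' > rows.txt && python3 steer.py rows.txt; python3 st.py
```

```text
clock: 16.0
ee_pos: [0.4696, -0.2035, 0.0366]
eef_rot: [0.727, 0.687, 0.0, -0.0]
wrist_force: [-0.2, -0.4, -5.7]
gripper_width: 0.757
grasp_force: 20.0
torque [-0.044 -0.073  0.028] F [-0.2 -0.4 -5.7]
```

```bash
echo '[{"sx":0.01}, {"sx":0.02}, {"sx":0.03}, {"sx":0.03}]' > rows.txt && python3 steer.py rows.txt; python3 st.py
```

```text
clock: 16.4
ee_pos: [0.4714, -0.1726, 0.0366]
eef_rot: [0.726, 0.688, 0.0, -0.0]
wrist_force: [-0.4, -0.2, -5.9]
gripper_width: 0.758
grasp_force: 20.0
torque [-0.025 -0.115  0.023] F [-0.4 -0.2 -5.9]
```

```bash
echo '[{"sx":0.01}, {"sx":0.02}, {"sx":0.03}, {"sx":0.04}, {"sx":0.04}]' > rows.txt && python3 steer.py rows.txt; python3 st.py; echo '[{"sz":0.001}, {"sz":0.001}, {"sz":0.001}, {"sz":0.001}]' > rows.txt && python3 steer.py rows.txt 1.0 ; python3 - <<'E'
from plant import r, read_camera, get_state
import numpy as np
from h import *
for n in("scene","side"):
    d=read_camera(n);np.savez(f"{n}8.npz",**d)
E
```

```text
clock: 16.9
ee_pos: [0.4737, -0.1328, 0.0367]
eef_rot: [0.726, 0.687, 0.0, -0.0]
wrist_force: [0.3, 0.4, -5.4]
gripper_width: 0.758
grasp_force: 20.0
torque [-0.016 -0.13  -0.001] F [ 0.3  0.4 -5.4]
clock: 17.3
ee_pos: [0.4739, -0.1357, 0.0359]
eef_rot: [0.728, 0.686, 0.0, 0.0]
wrist_force: [0.2, -1.0, -0.5]
gripper_width: 0.971
grasp_force: 0.0
```

The head is on the bar with no contact forces. I'll release, rise, turn the hand so its long side runs along the rail, and get behind the head with closed fingers to push.

```bash
echo '[{"sz":-0.04}, {"sz":-0.085}, {"sx":-0.02, "sz":-0.085, "spin":-0.15}, {"sx":-0.05, "sz":-0.085, "spin":-0.3}, {"sx":-0.066, "sz":-0.085, "spin":-0.45}, {"sx":-0.066, "sz":-0.085, "spin":-0.6}, {"sx":-0.066, "sz":-0.085, "spin":-0.75}, {"sx":-0.066, "sz":-0.085, "spin":-0.9}]' > rows.txt && python3 steer.py rows.txt 0.0|tail -5; echo '[{"spin":-0.15}, {"spin":-0.3}, {"spin":-0.45}, {"spin":-0.6}, {"spin":-0.67}, {"spin":-0.67}]' > rows.txt && python3 steer.py rows.txt; python3 st.py
```

```text
ee_pos: [0.4695, -0.2014, 0.1206]
eef_rot: [0.354, 0.935, -0.0, 0.0]
wrist_force: [0.1, 0.1, 0.5]
gripper_width: 0.351
grasp_force: 0.0
clock: 18.8
ee_pos: [0.4695, -0.2012, 0.1205]
eef_rot: [0.03, 1.0, 0.0, 0.0]
wrist_force: [-0.2, 0.1, 0.2]
gripper_width: 0.003
grasp_force: 0.0
torque [ 0.046 -0.122 -0.005] F [-0.2  0.1  0.2]
```

```bash
echo '[{"sz":0.04}, {"sz":0.07}, {"sz":0.083}, {"sz":0.083}]' > rows.txt && python3 steer.py rows.txt|head -2; python3 st.py; echo '[{"sy":0.012}, {"sy":0.024}, {"sy":0.036}, {"sy":0.048}, {"sy":0.06}, {"sy":0.072}, {"sy":0.084}, {"sy":0.084}]' > rows.txt && python3 steer.py rows.txt; python3 st.py
```

```text
clock: 19.2
ee_pos: [0.4686, -0.2006, 0.0363]
torque [ 0.074 -0.095  0.054] F [-0.3  0.8 -0.2]
clock: 20.0
ee_pos: [0.4755, -0.1149, 0.0386]
eef_rot: [0.028, 1.0, 0.0, 0.001]
wrist_force: [0.7, -0.6, -0.7]
gripper_width: 0.011
grasp_force: 0.0
torque [ 0.109 -0.12   0.007] F [ 0.7 -0.6 -0.7]
```

```bash
echo '[{"sy":0.006}, {"sy":0.012}, {"sy":0.018}, {"sy":0.022}]' > rows.txt && python3 steer.py rows.txt|head -2; python3 st.py; echo '[{"sy":0.004}, {"sy":0.008}, {"sy":0.008}]' > rows.txt && python3 steer.py rows.txt |head -2; python3 st.py; python3 - <<'E'
from plant import r, read_camera, get_state
from h import *
for n in("scene","side"):
    d=read_camera(n);np.savez(f"{n}9.npz",**d)
    u=np.array([.06,.998,0]);O=np.array([.4754,-.1102,0])
    print(n,proj(d,[O+72*u/1000+np.array([0,0,.067]),O+.039*u+[0,0,.05],O+.105*u+[0,0,.05]]).round(1).tolist())
E
```

```text
clock: 20.4
ee_pos: [0.4763, -0.0965, 0.0381]
torque [-1.108 -0.033 -0.046] F [-0.7 -5.8  6.2]
clock: 20.7
ee_pos: [0.4768, -0.0879, 0.0381]
torque [-0.77  -0.096 -0.024] F [-0.5 -4.3  5. ]
scene [[268.0, 209.1], [274.6, 219.1], [261.7, 210.9]]
side [[278.4, 222.4], [281.7, 221.2], [275.2, 235.6]]
```

```bash
for i in 1 2 3; do :; done; echo '[{"sy":0.003}, {"sy":0.006}, {"sy":0.006}]' > rows.txt && python3 steer.py rows.txt |head -2; python3 st.py; echo '[{"sy":0.003}, {"sy":0.006}, {"sy":0.006}]' > rows.txt && python3 steer.py rows.txt|head -2; python3 st.py
```

```text
clock: 21.1
ee_pos: [0.4771, -0.0821, 0.038]
torque [-0.87  -0.099 -0.015] F [-0.2 -5.1  5.7]
clock: 21.4
ee_pos: [0.4771, -0.0806, 0.038]
torque [-2.723  0.029 -0.006] F [ -0.3 -13.9   7.6]
```

```bash
echo '[{"sy":0.003}, {"sy":0.005}, {"sy":0.005}]' > rows.txt && python3 steer.py rows.txt |head -2; python3 st.py; python3 - <<'E'
from plant import r, read_camera, get_state
from h import *
for n in("side",):
    d=read_camera(n);np.savez(f"{n}10.npz",**d)
u=np.array([.06,.998,0]);v=np.array([.998,-.06,0]);O=np.array([.4754,-.1102,0])
# sample side image profile along rail centre line over tops: stop top z=.05, head top z~.066
g=cv2.cvtColor(d["pixels"],cv2.COLOR_RGB2GRAY).astype(int)
g0=cv2.cvtColor(load("side2")["pixels"],cv2.COLOR_RGB2GRAY).astype(int)
p=proj(d,O+.105*u+[0,0,.05])[0];print(p)
c=int(round(p[0]))
for k in(-8,0,6):print(c+k,"now",g[205:262,c+k].tolist(),"\n before",g0[205:262,c+k].tolist())
E
```

```text
clock: 21.7
ee_pos: [0.477, -0.0806, 0.038]
torque [-4.701  0.124  0.005] F [ -0.7 -23.9  12.4]
[275.15318215 235.62521792]
267 now [28, 25, 23, 14, 14, 8, 10, 15, 14, 14, 20, 61, 116, 143, 138, 112, 85, 54, 37, 25, 24, 42, 84, 115, 115, 101, 96, 94, 94, 103, 120, 135, 150, 143, 114, 89, 80, 65, 51, 54, 51, 52, 52, 51, 51, 54, 83, 141, 182, 200, 218, 228, 224, 200, 175, 163, 158] 
 before [165, 165, 164, 167, 164, 164, 165, 165, 168, 175, 182, 197, 209, 217, 223, 224, 223, 223, 220, 218, 217, 217, 218, 215, 214, 212, 212, 212, 211, 201, 169, 142, 143, 134, 107, 87, 76, 61, 52, 48, 49, 48, 49, 49, 49, 53, 78, 132, 174, 191, 212, 221, 217, 193, 170, 156, 151]
275 now [36, 30, 24, 21, 14, 11, 11, 12, 11, 12, 11, 15, 13, 12, 14, 17, 18, 20, 18, 14, 17, 14, 19, 43, 70, 83, 85, 85, 83, 84, 79, 72, 74, 79, 83, 84, 82, 78, 66, 51, 50, 52, 51, 51, 48, 50, 54, 78, 138, 186, 195, 209, 221, 221, 200, 177, 158] 
 before [217, 219, 219, 220, 221, 219, 220, 221, 221, 221, 220, 221, 222, 222, 222, 224, 222, 223, 226, 227, 225, 224, 223, 218, 214, 214, 210, 212, 211, 208, 193, 146, 97, 81, 79, 78, 77, 72, 61, 51, 48, 46, 49, 48, 49, 45, 50, 73, 129, 177, 188, 201, 214, 212, 191, 166, 151]
281 now [45, 36, 30, 29, 23, 15, 13, 12, 15, 10, 13, 13, 14, 14, 13, 18, 21, 21, 24, 29, 34, 45, 50, 62, 74, 86, 86, 86, 85, 86, 86, 89, 103, 124, 146, 144, 118, 94, 79, 64, 54, 51, 51, 49, 51, 51, 49, 54, 87, 145, 186, 201, 220, 228, 225, 200, 174] 
 before [224, 226, 226, 224, 226, 227, 227, 225, 224, 225, 222, 219, 219, 217, 217, 214, 212, 212, 212, 211, 210, 212, 210, 212, 212, 212, 216, 216, 215, 214, 208, 189, 153, 134, 139, 136, 111, 88, 75, 59, 51, 49, 46, 46, 47, 47, 47, 51, 81, 137, 176, 193, 212, 223, 218, 192, 165]
```

It moved none of the last 5 mm under 24 N, and the stop edge sits where predicted (row 236 against 235.6), so the head is home. I'll back off and rise.

```bash
echo '[{"sy":-0.015}, {"sy":-0.03}, {"sy":-0.03, "sz":-0.04}, {"sy":-0.03, "sz":-0.09}, {"sy":-0.03, "sz":-0.09}, {"sy":-0.03, "sz":-0.09}]' > rows.txt && python3 steer.py rows.txt; python3 st.py
```

```text
clock: 22.35
ee_pos: [0.4757, -0.0996, 0.1281]
eef_rot: [0.029, 1.0, 0.0, 0.001]
wrist_force: [-0.9, 0.1, -0.5]
gripper_width: 0.002
grasp_force: 0.0
torque [ 0.116 -0.134 -0.009] F [-0.9  0.1 -0.5]
```

```bash
echo '[{"sx":-0.02, "sy":0.03}, {"sx":-0.04, "sy":0.055}, {"sx":-0.0464, "sy":0.0613}, {"sx":-0.0464, "sy":0.0613, "sz":0.025}, {"sx":-0.0464, "sy":0.0613, "sz":0.05}, {"sx":-0.0464, "sy":0.0613, "sz":0.057}, {"sx":-0.0464, "sy":0.0613, "sz":0.057}]' > rows.txt && python3 steer.py rows.txt; python3 st.py
```

```text
clock: 23.05
ee_pos: [0.5237, -0.0417, 0.0688]
eef_rot: [0.029, 1.0, 0.0, -0.002]
wrist_force: [-0.5, -0.3, -0.2]
gripper_width: 0.007
grasp_force: 0.0
torque [ 0.08  -0.188 -0.013] F [-0.5 -0.3 -0.2]
```

```bash
echo '[{"sx":0.004, "sz":-0.002}, {"sx":0.008, "sz":-0.002}, {"sx":0.013, "sz":-0.002}, {"sx":0.018, "sz":-0.002}, {"sx":0.023, "sz":-0.002}, {"sx":0.028, "sz":-0.002}]' > rows.txt && python3 steer.py rows.txt; python3 st.py;  echo '[{"sx":0.005}, {"sx":0.01}, {"sx":0.015}, {"sx":0.018}, {"sx":0.018}]' > rows.txt && python3 steer.py rows.txt; python3 st.py
```

```text
clock: 23.65
ee_pos: [0.4975, -0.0401, 0.073]
eef_rot: [0.029, 1.0, -0.0, 0.001]
wrist_force: [1.3, -0.6, 0.9]
gripper_width: 0.003
grasp_force: 0.7
torque [ 0.087 -0.454 -0.029] F [ 1.3 -0.6  0.9]
clock: 24.15
ee_pos: [0.4786, -0.0391, 0.0724]
eef_rot: [0.029, 1.0, -0.0, -0.001]
wrist_force: [0.0, 0.5, 0.6]
gripper_width: 0.003
grasp_force: 0.0
torque [ 0.095 -0.124 -0.033] F [0.  0.5 0.6]
```

```bash
echo '[{"sx":0.002}, {"sx":0.003}, {"sx":0.003}]' > rows.txt && python3 steer.py rows.txt|sed -n 2p; python3 st.py;  echo '[{"sx":0.003}, {"sx":0.003}]' > rows.txt && python3 steer.py rows.txt|sed -n 2p; python3 st.py;echo '[{"sx":0.003}, {"sx":0.003}]' > rows.txt && python3 steer.py rows.txt|sed -n 2p; python3 st.py
```

```text
ee_pos: [0.4767, -0.039, 0.0725]
torque [-0.062 -0.468 -0.014] F [ 0.8 -1.2 -1.1]
ee_pos: [0.4739, -0.0387, 0.0727]
torque [-0.116 -0.73  -0.037] F [ 2.2 -0.  -1.3]
ee_pos: [0.4732, -0.0386, 0.0731]
torque [-0.227 -1.826  0.013] F [ 7.2 -1.2 -4.4]
```

```bash
echo '[{"sx":-0.01}, {"sx":-0.0205}, {"sx":-0.0205}, {"sx":-0.0205, "sz":0.005}, {"sx":-0.0205, "sz":0.01}, {"sx":-0.0205, "sz":0.01}]' > rows.txt && python3 steer.py rows.txt|sed -n 2p; python3 st.py;echo '[{"sz":0.003}, {"sz":0.005}, {"sz":0.005}]' > rows.txt && python3 steer.py rows.txt|sed -n 2p; python3 st.py
```

```text
ee_pos: [0.49, -0.0396, 0.0617]
torque [ 0.124 -0.173 -0.02 ] F [0.1 0.  1. ]
ee_pos: [0.4906, -0.0396, 0.0575]
torque [0.172 0.345 0.01 ] F [-2.8 -0.6  4.1]
```

```bash
echo '[{"sz":0.002}, {"sz":0.003}, {"sz":0.003}]' > rows.txt && python3 steer.py rows.txt|sed -n 2p; python3 st.py;echo '[{"sz":0.002}, {"sz":0.003}, {"sz":0.003}]' > rows.txt && python3 steer.py rows.txt|sed -n 2p; python3 st.py
```

```text
ee_pos: [0.4908, -0.0396, 0.0561]
torque [-0.058  1.495  0.023] F [-7.4 -1.  19.5]
ee_pos: [0.4912, -0.0396, 0.0556]
torque [-0.239  3.307  0.035] F [-13.3  -1.5  44.6]
```

The button bottomed firmly (z 0.0556, 45 N). I'll rise, go over the lug to its robot side and come down.

```bash
echo '[{"sz":-0.01}, {"sz":-0.03}, {"sz":-0.055}, {"sx":0.02, "sz":-0.055}, {"sx":0.045, "sz":-0.055}, {"sx":0.055, "sz":-0.055}, {"sx":0.055, "sz":-0.055}, {"sx":0.055, "sz":-0.055}]' > rows.txt && python3 steer.py rows.txt; python3 st.py
```

```text
clock: 27.15
ee_pos: [0.4374, -0.0366, 0.1068]
eef_rot: [0.03, 1.0, 0.0, 0.001]
wrist_force: [-0.4, -0.8, 0.5]
gripper_width: 0.007
grasp_force: 0.0
torque [ 0.083 -0.151 -0.025] F [-0.4 -0.8  0.5]
```

```bash
echo '[{"sz":0.02}, {"sz":0.034}, {"sz":0.034}, {"sz":0.034}]' > rows.txt && python3 steer.py rows.txt|sed -n 2p; python3 st.py; echo '[{"sx":-0.005}, {"sx":-0.01}, {"sx":-0.015}, {"sx":-0.02}, {"sx":-0.025}, {"sx":-0.03}, {"sx":-0.035}, {"sx":-0.035}]' > rows.txt && python3 steer.py rows.txt|sed -n 2p; python3 st.py; echo '[{"sx":-0.004}, {"sx":-0.008}, {"sx":-0.008}]' > rows.txt && python3 steer.py rows.txt|sed -n 2p; python3 st.py
```

```text
ee_pos: [0.4372, -0.036, 0.0726]
torque [ 0.135 -0.113  0.049] F [-0.2  0.5  0.4]
ee_pos: [0.4722, -0.0385, 0.0726]
torque [ 0.121 -0.162  0.035] F [ 0.6 -1.3 -0.2]
ee_pos: [0.4798, -0.039, 0.0726]
torque [ 0.097 -0.133 -0.022] F [-1.4  0.2  0.6]
```

```bash
for k in 1; do echo '[{"sx":-0.003}, {"sx":-0.003}]' > rows.txt && python3 steer.py rows.txt|sed -n 2p; python3 st.py; echo '[{"sx":-0.003}, {"sx":-0.003}]' > rows.txt && python3 steer.py rows.txt|sed -n 2p; python3 st.py; echo '[{"sx":-0.003}, {"sx":-0.003}]' > rows.txt && python3 steer.py rows.txt|sed -n 2p; python3 st.py; done
```

```text
ee_pos: [0.4825, -0.0391, 0.0726]
torque [ 0.014 -0.089 -0.004] F [0.3 0.5 0.1]
ee_pos: [0.4849, -0.0393, 0.0725]
torque [ 0.127  0.398 -0.007] F [-2.5 -0.3  1.4]
ee_pos: [0.4881, -0.0395, 0.0724]
torque [ 0.135  0.372 -0.014] F [-2.2  0.6 -1. ]
```

```bash
echo '[{"sx":-0.003}, {"sx":-0.003}]' > rows.txt && python3 steer.py rows.txt|sed -n 2p; python3 st.py; echo '[{"sx":-0.003}, {"sx":-0.003}]' > rows.txt && python3 steer.py rows.txt|sed -n 2p; python3 st.py; echo '[{"sx":-0.002}, {"sx":-0.002}]' > rows.txt && python3 steer.py rows.txt|sed -n 2p; python3 st.py
```

```text
ee_pos: [0.4911, -0.0397, 0.0724]
torque [0.093 0.347 0.014] F [-1.9 -0.7 -0.6]
ee_pos: [0.4923, -0.0398, 0.072]
torque [ 0.179  1.285 -0.02 ] F [-5.9  0.6  1.9]
ee_pos: [0.4927, -0.0399, 0.0718]
torque [ 0.227  1.899 -0.046] F [-9.   0.6  4.2]
```

```bash
echo '[{"sx":0.02}, {"sx":0.03, "sz":-0.03}, {"sx":0.03, "sz":-0.08}, {"sx":0.03, "sz":-0.13}, {"sx":0.03, "sz":-0.15}, {"sx":0.03, "sz":-0.15}, {"sx":0.03, "sz":-0.15}]' > rows.txt && python3 steer.py rows.txt; python3 - <<'E'
from plant import r, read_camera, get_state
from h import *
np.set_printoptions(precision=4,suppress=True,linewidth=200)
H=np.array([.4797,-.0383,.020]);u=np.array([.06,.998,0]);v=np.array([.998,-.06,0])
for n in("wrist","scene","side"):
    d=read_camera(n);np.savez(f"{n}11.npz",**d)
    g=cv2.cvtColor(d["pixels"],cv2.COLOR_RGB2GRAY).astype(np.float32)
    for y in(-.02,.02):
        X=np.arange(-46,47,2)
        q=proj(d,np.array([H+x/1000*v+y*u+[0,0,.046] for x in X])).astype(np.float32)
        print(n,y,q[0],q[-1],dict(zip(X.tolist(),cv2.remap(g,q[:,0],q[:,1],1).ravel().astype(int).tolist())))
    if n=="wrist":
        Y=np.arange(-60,90,3)
        for x in (-20,31):
            q=proj(d,np.array([H+x/1000*v+y/1000*u+[0,0,.045] for y in Y])).astype(np.float32)
            print("along y, x",x,dict(zip(Y.tolist(),cv2.remap(g,q[:,0],q[:,1],1).ravel().astype(int).tolist())))
E
```

```text
clock: 30.55
ee_pos: [0.4667, -0.0386, 0.2227]
eef_rot: [0.03, 1.0, -0.0, 0.001]
wrist_force: [0.1, -0.1, -0.7]
gripper_width: 0.008
grasp_force: 0.0
wrist -0.02 [263.0148 159.9175] [264.322  250.6701] {-46: 172, -44: 171, -42: 171, -40: 159, -38: 38, -36: 32, -34: 82, -32: 172, -30: 171, -28: 172, -26: 173, -24: 171, -22: 172, -20: 173, -18: 173, -16: 172, -14: 172, -12: 175, -10: 125, -8: 72, -6: 54, -4: 54, -2: 55, 0: 55, 2: 55, 4: 57, 6: 58, 8: 56, 10: 56, 12: 57, 14: 57, 16: 59, 18: 58, 20: 57, 22: 58, 24: 59, 26: 56, 28: 58, 30: 56, 32: 62, 34: 208, 36: 230, 38: 191, 40: 157, 42: 65, 44: 65, 46: 33}
wrist 0.02 [305.5973 159.9751] [303.7356 250.7293] {-46: 171, -44: 171, -42: 171, -40: 152, -38: 31, -36: 34, -34: 83, -32: 174, -30: 173, -28: 173, -26: 174, -24: 173, -22: 174, -20: 175, -18: 175, -16: 176, -14: 175, -12: 176, -10: 122, -8: 73, -6: 55, -4: 62, -2: 60, 0: 58, 2: 58, 4: 57, 6: 60, 8: 58, 10: 61, 12: 59, 14: 61, 16: 60, 18: 61, 20: 60, 22: 59, 24: 62, 26: 61, 28: 60, 30: 61, 32: 69, 34: 214, 36: 230, 38: 196, 40: 175, 42: 177, 44: 177, 46: 176}
along y, x -20 {-60: 2
[... 2088 characters left out ...]
10: 104, -8: 80, -6: 56, -4: 39, -2: 35, 0: 33, 2: 34, 4: 35, 6: 34, 8: 33, 10: 31, 12: 30, 14: 31, 16: 31, 18: 32, 20: 40, 22: 54, 24: 73, 26: 85, 28: 93, 30: 102, 32: 121, 34: 142, 36: 153, 38: 157, 40: 156, 42: 155, 44: 153, 46: 154}
side 0.02 [295.0575 229.6298] [258.1183 224.7895] {-46: 168, -44: 129, -42: 92, -40: 64, -38: 56, -36: 76, -34: 107, -32: 129, -30: 143, -28: 150, -26: 151, -24: 152, -22: 151, -20: 149, -18: 147, -16: 147, -14: 141, -12: 124, -10: 103, -8: 79, -6: 57, -4: 46, -2: 41, 0: 39, 2: 39, 4: 38, 6: 40, 8: 41, 10: 42, 12: 44, 14: 47, 16: 49, 18: 47, 20: 44, 22: 40, 24: 41, 26: 46, 28: 59, 30: 89, 32: 123, 34: 152, 36: 163, 38: 157, 40: 151, 42: 146, 44: 143, 46: 144}
```

The head's edges are at -33 and +33 about the predicted home. The black cover spans x = -9.5 to 33 on the head, so it is shut, and the head is against the stop. Handing in.

```bash
python3 -c "
from plant import r, read_camera, get_state
print(r.hand_in())"
```

```text
the job is handed in; nothing more can be done
None
```

I handed the job in, and the simulator gave no verdict: by my measurements the head is home against the stop with its display towards the robot, the cover was opened, the zero button pressed fully down, and the cover shut again, without the arm going near the tape, tin or marker.

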